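# Start a cold wash on the laundry-room washer

### The arm

A 6-joint arm with a two-finger parallel gripper is mounted at the origin on the work surface. World frame = base frame: x ahead of the robot, y to its left, z up, the work surface at z = 0. Lengths are in m, angles in rad, forces in N, time in s.
With the tool pointing down it reaches from about 0.35 to 0.775 m from the base axis. Payload 5.5 kg.
Tool frame: the origin (TCP) lies between the finger pads; the fingertips stand 17 mm ahead of it and the grasp point (between the pads) lies 2 mm behind it; z points along the fingers, y is the line along which they close (so a half turn about z gives the same grasp; the last joint's range is limited). The gripper opens to 85 mm and grips with 20 to 120 N. Pads are 22 mm wide; open, the fingers measure 114 mm over their backs; the gripper's body (76 mm by 85 mm) begins 54 mm behind the grasp point. The pads swing forward as they close: fully open they stand 13 mm farther back than shut.
Start: joints at [-1.264, 0.313, 0.046, 1.304, 0, 1.431], TCP at [0.248, -0.519, 0.248] pointing down, gripper open.
Joint ranges: [-2.76, 2.76], [-0.86, 1.69], [-1.03, 1.26], [-2.2, 2.34], [-1.47, 1.5], [-3.14, 3.14]. Speed limits (rad/s): [2.57, 2.57, 3.14, 3.14, 3.14, 3.14].

### API

Orientations are given as a rotation vector (axis times angle).
In Python, from rig import r gives the robot as it stands. The module is installed in compiled form; this text tells all that it offers.
- The arm moves only by the tool step_arm, never from a script. Its argument "deltas" is a list of rows, each an object with "offset": the shift along the tool's x, y, z in cm, a list of three; "angular": the turn, a rotation vector about the tool's x, y, z in degrees, a list of three. In form: [{"offset": [dx, dy, dz], "angular": [wx, wy, wz]}, ...]. A call has 1 to 12 rows; each row is the pose to reach, as a shift and turn from the pose commanded when the call began, along the tool's axes at that moment; what a row does not reach only later rows make up. A row lasts 1/8 s, in which the tool goes at most 62.5 mm and 10.7 degrees, less where a joint would pass 70% of its speed; a pose out of reach is approached as far as the arm can. A call with a gripper value outside its range is refused whole. "hand" is the opening, from 0 (shut) to 1 (fully open), set as the call begins (left out, the last holds). The fingers move at their own pace and stop on an object; the grip force is fixed at half the most. Time passes only in rows, so rows that repeat a pose let the fingers close. It gives the time, the measured TCP pose, the force, the opening and the grip force at its end, in the units of the state.
- r.sense(): the state, without advancing time (a new reading comes with each control period).
- r.snapshot(name): name is "side" or "top"; returns a dict with "color" (384x512x3 uint8, red, green, blue), "fx", "fy", "cx", "cy" (pixels), "dist_coeffs" ([k1, k2, p1, p2, k3] as OpenCV has them; the pictures are not rectified), "origin" and "attitude" of the camera in the world. Camera axes: x right, y up, looking along -z (the intrinsics and any distortion apply to the point x, -y, -z); pixel columns grow to the right and rows downward; lengths in m; the calibration is good to about 2 mm. A picture is of the moment at which its call begins. There is no depth.
- r.hand_in(): hands the job in; it is judged then, once.
The state is a dict: "t": time; "joints": joint angles; "joint_vel": joint speeds; "joint_efforts": joint torques, N m; "position": TCP position; "tool_rot": TCP orientation; "ft_force": force on the tool from outside, world axes, zero at the start; "torque": the same for the moment, N m; "finger_gap": finger opening in m; "gripper_force": force on a finger pad.
Only numpy, scipy, OpenCV 4.12 (cv2) and the standard library are available. Lean on these libraries where they do the work, as an engineer would, in place of code of your own. Each camera call takes 0.05 s, during which the arm holds its last target. There are 200 camera calls.

### The job

The washer in front of you is loaded and paid for: start a cold wash. With light fingertip touches, press the cold-wash key (the third from the left, as you face the machine, of the four rectangular keys) well down and let it come back up, then press the large round start key the same way and draw back. Press no other key, do not bang or lean on the machine, and leave the things standing on its lid where they are.

Things in the scene. Friction and masses are not known exactly. Their poses are not given: they have to be found in the camera images.
- washer: Fixed white top-loading washer beyond the counter's far edge, between two dryers: 600 wide (y), 600 deep (x), 930 high, its shut lid 180 above the counter top. Place and heading vary. Origin: on the floor (750 below the counter top) under its centre; x points from its front (robot's side) to its back, y to the left as the robot faces it, z up.
- panel (a point): Centre of the face of the washer's black control panel, the front edge of its top: 576 wide (y, to the left), 138 deep (x, up the slope). z points out of the face, which slopes down toward the robot by 0.26 rad (15 degrees).
- key3_top (a point): Centre of the top face of the cold-wash key, third from the left of four equal rectangular keys (31 along the row, 25 across it) at y = +85, +25, -35, -95 from the panel's centre. All six keys are of one white plastic, in one row on the panel's centre line, tops 9 above the panel. z points out of the panel along the key's travel, x up the slope; the point moves with the key.
- start_top (a point): Centre of the top face of the large round start key (diameter 40), rightmost on the panel (y = -215 from its centre). The point moves with the key; axes as for key3_top. A flat display (nothing to press) lies at the panel's left end.
- key3 (a joint): Travel of the cold-wash key in m: 0 up, 0.006 fully down (a stop). A spring pushes it up: about 1.5 N to start it moving, 4.5 N fully down. It springs back when released.
- start (a joint): Travel of the large round start key: range and spring as for key3.
- key1 (a joint): Travel of the first rectangular key from the left, as for key3. Not to be pressed.
- key2 (a joint): Travel of the second rectangular key from the left, as for key3. Not to be pressed.
- key4 (a joint): Travel of the fourth rectangular key from the left, as for key3. Not to be pressed.
- stop (a joint): Travel of the small round stop key (diameter 24, y = -150 from the panel's centre) between the fourth rectangular key and the start key, as for key3. Not to be pressed.
- jug: White detergent jug standing loose on the lid, 70 x 115, 212 high, its near side at least 100 behind the row of keys. Origin: centre of its underside.
- softener: White round softener bottle, diameter 68, 200 high, loose on the lid behind the keys. Origin: centre of its underside.
- dosing_cup: Clear plastic dosing cup, diameter 64, 55 high, loose on the lid behind the keys. Origin: centre of its underside.
- scrub_brush: Wooden scrubbing brush, 52 x 125, 42 high, lying bristles down, loose on the lid behind the keys. Origin: centre of its underside.
Not all that is in view belongs to the job. What is shaped like the jug but black is not meant.

How it is judged:
By the outcome, as a careful person would: the job done as asked, in the order asked, and still so for the second after the job is handed in, with the robot touching nothing.
It also fails if it takes over 42 s, if anything falls off the work surface, if the arm or the gripper's body presses on something with over 40 N, if the wrist force passes 120 N, or if a joint passes its speed limit or range.

## Working session

There is one attempt and no reset: what is moved stays moved. The work goes in short steps, Python scripts to look and compute and a tool call to move; the robot and the scene stay as the last step left them, time stands still between calls to the robot, and variables do not carry over. Pictures are saved under pics/ and viewed, at most 10 in all, crops included, and the job is handed in when it is done.

Besides the shell and the picture viewer there is one more tool, called after "Request:" as name([rows], argument=value, ...), one row to a line, values as JSON. step_arm: Moves the arm, as the interface text tells. Its arguments: {"type":"object","properties":{"deltas":{"type":"array","items":{"type":"object","properties":{"offset":{"type":"array","items":{"type":"number"}},"angular":{"type":"array","items":{"type":"number"}}}}},"hand":{"type":"number"}},"required":["deltas"]}

```bash
mkdir -p pics
python3 - <<'E'
from rig import r
import cv2,numpy as np
s=r.sense();print({k:np.round(v,3) for k,v in s.items()})
for n in("side","top"):
    d=r.snapshot(n);cv2.imwrite(f"pics/{n}0.png",d["color"][:,:,::-1])
    np.save(f"{n}.npy",d,allow_pickle=True)
    print({k:np.round(v,4) for k,v in d.items() if k!="color"})
E
```

```text
{'t': np.float64(0.0), 'joints': array([-1.264,  0.314,  0.045,  1.304,  0.   ,  1.431]), 'joint_vel': array([-0.   ,  0.   ,  0.001, -0.002,  0.001,  0.   ]), 'joint_efforts': array([ 1.0000e-03, -4.8063e+01,  2.9853e+01,  1.9000e-02, -0.0000e+00,
       -0.0000e+00]), 'position': array([ 0.248, -0.518,  0.247]), 'tool_rot': array([-3.062, -0.696,  0.   ]), 'ft_force': array([-0.13 ,  0.67 , -0.553]), 'torque': array([-0.008,  0.026, -0.013]), 'gripper_force': np.float64(0.0), 'finger_gap': np.float64(0.085)}
{'fx': np.float64(410.0122), 'fy': np.float64(410.0122), 'cx': np.float64(264.0254), 'cy': np.float64(196.9394), 'dist_coeffs': array([-0.1449,  0.    ,  0.    ,  0.    ,  0.    ]), 'origin': array([-0.1113, -0.9726,  1.1002]), 'attitude': array([ 0.6683, -0.2043, -0.5482])}
{'fx': np.float64(461.673), 'fy': np.float64(461.673), 'cx': np.float64(251.6741), 'cy': np.float64(186.3027), 'dist_coeffs': array([-0.0274,  0.    ,  0.    ,  0.    ,  0.    ]), 'origin': array([ 0.2101, -0.0028,  1.4662]), 'attitude': array([ 0.1074, -0.1285, -1.5405])}
```

View pics/side0.png

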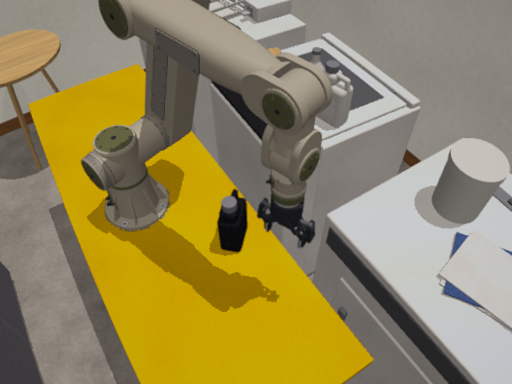

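View pics/top0.png

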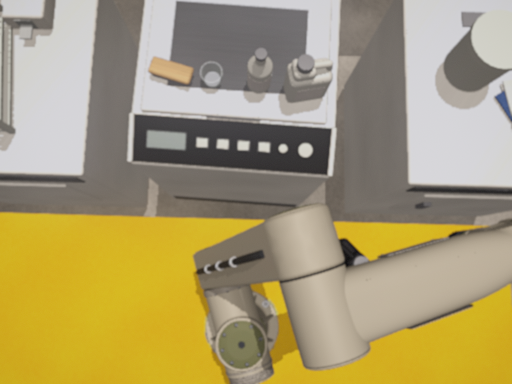

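The top view shows six white keys in one row: rectangular keys at about (202,142), (222,144), (243,145) and (264,147), the stop key at (283,148) and the start key at (305,150). I choose (243,145) as the cold-wash key, third of the rectangular ones, and (305,150) as the large round start key. The side view of the panel is blocked by the arm.

```bash
cat > h.py <<'E'
import numpy as np,cv2
from scipy.spatial.transform import Rotation as R
def ray(d,uv):
    K=np.array([[d["fx"],0,d["cx"]],[0,d["fy"],d["cy"]],[0,0,1]])
    p=cv2.undistortPoints(np.array(uv,float).reshape(-1,1,2),K,np.array(d["dist_coeffs"]))[:,0]
    v=np.c_[p[:,0],-p[:,1],-np.ones(len(p))]@R.from_rotvec(d["attitude"]).as_matrix().T
    return np.array(d["origin"]),v/np.linalg.norm(v,axis=1)[:,None]
def proj(d,P):
    q=(np.atleast_2d(P)-d["origin"])@R.from_rotvec(d["attitude"]).as_matrix()
    K=np.array([[d["fx"],0,d["cx"]],[0,d["fy"],d["cy"]],[0,0,1]])
    return cv2.projectPoints((q*[1,-1,-1]),np.zeros(3),np.zeros(3),K,np.array(d["dist_coeffs"]))[0][:,0]
def blobs(img,box,th,amin):
    x0,y0,x1,y1=box;g=cv2.cvtColor(img,cv2.COLOR_RGB2GRAY)[y0:y1,x0:x1]
    n,l,s,c=cv2.connectedComponentsWithStats((g>th).astype(np.uint8))
    return [(*(c[i]+[x0,y0]),s[i,4],s[i,2],s[i,3]) for i in range(1,n) if amin<s[i,4]<500]
E
python3 - <<'E'
from h import *
d=np.load("top.npy",allow_pickle=True).item()
b=np.array(sorted(blobs(d["color"],(190,125,325,165),150,30)));print(b.round(2))
o,v=ray(d,b[:,:2])
for z in(.15,.17):
    P=o+v*((z-o[2])/v[:,2])[:,None];print(z,P.round(4),np.linalg.norm(P[1:]-P[:-1],axis=1).round(4))
img=d["color"][:,:,::-1]
cv2.imwrite("pics/crop.png",cv2.resize(img[105:180,120:345],None,fx=3.4,fy=3.4,interpolation=cv2.INTER_CUBIC))
E
```

```text
[[201.72 142.06 100.    12.     9.  ]
 [222.35 143.48 107.    12.    10.  ]
 [243.   145.    99.    11.     9.  ]
 [263.97 146.41 102.    11.    10.  ]
 [282.6  147.93  58.     9.     9.  ]
 [305.13 149.57 159.    14.    14.  ]
 [311.69 125.53  58.    33.     3.  ]]
0.15 [[ 0.537   0.1315  0.15  ]
 [ 0.5345  0.0711  0.15  ]
 [ 0.5317  0.0106  0.15  ]
 [ 0.5293 -0.0508  0.15  ]
 [ 0.5264 -0.1054  0.15  ]
 [ 0.5234 -0.1715  0.15  ]
 [ 0.5967 -0.1903  0.15  ]] [0.0604 0.0605 0.0615 0.0547 0.0661 0.0757]
0.17 [[ 0.532   0.1294  0.17  ]
 [ 0.5296  0.07    0.17  ]
 [ 0.5268  0.0104  0.17  ]
 [ 0.5245 -0.0501  0.17  ]
 [ 0.5216 -0.1038  0.17  ]
 [ 0.5187 -0.1689  0.17  ]
 [ 0.5908 -0.1874  0.17  ]] [0.0595 0.0596 0.0605 0.0539 0.0651 0.0745]
```

View pics/crop.png

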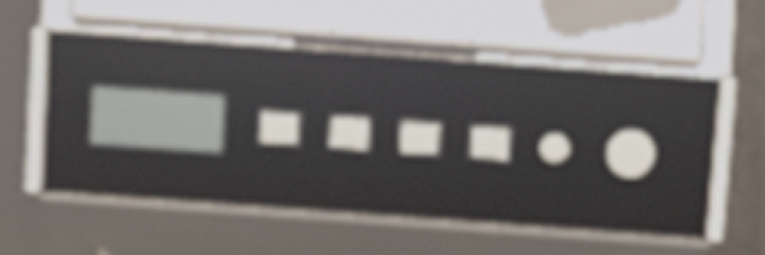

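The crop agrees with the description: display at the left, then four rectangular keys, the small stop key and the large start key. Next I swing the arm to the left, gripper shut and already at the pressing attitude, so that the side camera can see the row.

```bash
cat >> h.py <<'E'
def att(head,tilt):  # tool x heading; tilt: z leans away from robot
    Rt=R.from_euler('y',-tilt).as_matrix()@np.diag([1.,-1,-1])
    return R.from_euler('z',head)*R.from_matrix(np.array(R.from_euler('y',tilt).as_matrix())@np.diag([1.,-1,-1]))
def delta(p0,R0,p,Rr):
    return (R0.inv().apply(np.array(p)-p0)*100).round(1),np.degrees((R0.inv()*Rr).as_rotvec()).round(1)
E
python3 - <<'E'
from h import *
from rig import r
s=r.sense();p0=s["position"];R0=R.from_rotvec(s["tool_rot"])
f=att(np.pi-.045,.26).as_matrix();print(f.round(2),s["joints"].round(3))
T=np.linspace(0,1,25)[1:]
for i,t in enumerate(T):
    th=np.radians(-64.4+t*84.4);rad=.575+t*(.45-.575);z=.247+min(1,3*t)*.08
    print(i,*[a.tolist() for a in delta(p0,R0,[rad*np.cos(th),rad*np.sin(th),z],att(.447+t*(np.pi-.045-.447),.26*max(0,2*t-1)))])
E
```

```text
[[-0.97  0.04  0.26]
 [ 0.04  1.   -0.01]
 [-0.26  0.   -0.97]] [-1.264  0.314  0.045  1.304  0.     1.431]
0 [3.5, -0.6, -0.9] [-0.1, -0.0, -6.3]
1 [6.9, -1.4, -1.9] [-0.1, -0.0, -12.7]
2 [10.2, -2.5, -2.9] [-0.1, -0.0, -19.0]
3 [13.5, -3.7, -3.9] [-0.1, -0.0, -25.3]
4 [16.6, -5.1, -4.9] [-0.1, -0.0, -31.6]
5 [19.6, -6.7, -5.9] [-0.1, -0.0, -38.0]
6 [22.4, -8.5, -6.9] [-0.1, -0.0, -44.3]
7 [25.1, -10.4, -7.9] [-0.1, -0.1, -50.6]
8 [27.7, -12.5, -7.9] [-0.1, -0.1, -56.9]
9 [30.1, -14.7, -7.9] [-0.1, -0.1, -63.3]
10 [32.4, -17.1, -7.9] [-0.1, -0.1, -69.6]
11 [34.4, -19.5, -7.9] [-0.1, -0.1, -75.9]
12 [36.3, -22.1, -7.9] [-1.0, -1.1, -82.2]
13 [38.0, -24.7, -7.9] [-2.0, -2.0, -88.6]
14 [39.5, -27.4, -7.9] [-3.1, -2.9, -94.9]
15 [40.9, -30.2, -7.9] [-4.4, -3.7, -101.1]
16 [42.0, -33.0, -7.9] [-5.9, -4.4, -107.4]
17 [43.0, -35.8, -7.9] [-7.4, -4.9, -113.7]
18 [43.8, -38.7, -7.9] [-9.2, -5.3, -119.9]
19 [44.3, -41.6, -7.9] [-11.0, -5.6, -126.1]
20 [44.7, -44.5, -7.9] [-13.0, -5.8, -132.3]
21 [44.9, -47.4, -7.9] [-15.1, -5.7, -138.5]
22 [44.9, -50.3, -7.9] [-17.3, -5.5, -144.6]
23 [44.8, -53.1, -7.9] [-19.7, -5.1, -150.7]
```

Request:
step_arm([
  {"offset":[0,0,-5],"angular":[0,0,0]},
  {"offset":[0,0,-9],"angular":[0,0,0]},
  {"offset":[3.5,-0.6,-9],"angular":[0,0,-6.3]},
  {"offset":[6.9,-1.4,-9],"angular":[0,0,-12.7]},
  {"offset":[10.2,-2.5,-9],"angular":[0,0,-19]},
  {"offset":[13.5,-3.7,-9],"angular":[0,0,-25.3]},
  {"offset":[16.6,-5.1,-9],"angular":[0,0,-31.6]},
  {"offset":[19.6,-6.7,-9],"angular":[0,0,-38]},
  {"offset":[22.4,-8.5,-9],"angular":[0,0,-44.3]},
  {"offset":[25.1,-10.4,-9],"angular":[0,0,-50.6]},
  {"offset":[27.7,-12.5,-9],"angular":[0,0,-57]},
  {"offset":[30.1,-14.7,-9],"angular":[0,0,-63.3]},
], hand=0)

```text
t: 1.6
position: [0.4567, -0.2548, 0.3378]
tool_rot: [-2.238, -2.204, 0.0]
ft_force: [-0.2, 0.0, 0.2]
finger_gap: 0.0001
gripper_force: 0.0
```

Run:
```python
from h import *
from rig import r
s=r.sense();p0=s["position"];R0=R.from_rotvec(s["tool_rot"]);print(s["t"],p0,s["ft_force"],s["joints"].round(2))
hx=R0.as_matrix()[:,0];h0=np.arctan2(hx[1],hx[0]);th0=np.arctan2(p0[1],p0[0]);r0=np.hypot(*p0[:2])
for t in np.linspace(0,1,13)[1:]:
    th=th0+t*(np.radians(20)-th0);rad=r0+t*(.45-r0)
    print(*[a.tolist() for a in delta(p0,R0,[rad*np.cos(th),rad*np.sin(th),.33],att(h0+t*(np.pi-.045-h0),.26*t))])
```

```text
1.6 [ 0.45669097 -0.25480397  0.33777506] [-0.16526881  0.03607866  0.16403753] [-0.66  0.2   0.12  1.49 -0.    0.92]
[3.6, 1.1, 0.8] [-0.1, -1.3, -7.4]
[7.2, 1.9, 0.8] [-0.4, -2.5, -14.7]
[10.9, 2.5, 0.8] [-0.8, -3.7, -22.1]
[14.5, 2.7, 0.8] [-1.3, -4.9, -29.4]
[18.1, 2.7, 0.8] [-2.0, -6.0, -36.8]
[21.6, 2.5, 0.8] [-2.9, -7.1, -44.1]
[25.1, 2.0, 0.8] [-3.9, -8.1, -51.4]
[28.5, 1.2, 0.8] [-5.1, -9.1, -58.7]
[31.8, 0.2, 0.8] [-6.5, -9.9, -66.0]
[34.9, -1.0, 0.8] [-8.0, -10.7, -73.3]
[37.9, -2.4, 0.8] [-9.7, -11.4, -80.5]
[40.8, -4.0, 0.8] [-11.5, -11.9, -87.8]
```

Request:
step_arm([
  {"offset":[3.6,1.1,0],"angular":[-0.1,-1.3,-7.4]},
  {"offset":[7.2,1.9,0],"angular":[-0.4,-2.5,-14.7]},
  {"offset":[10.9,2.5,0],"angular":[-0.8,-3.7,-22.1]},
  {"offset":[14.5,2.7,0],"angular":[-1.3,-4.9,-29.4]},
  {"offset":[18.1,2.7,0],"angular":[-2,-6,-36.8]},
  {"offset":[21.6,2.5,0],"angular":[-2.9,-7.1,-44.1]},
  {"offset":[25.1,2,0],"angular":[-3.9,-8.1,-51.4]},
  {"offset":[28.5,1.2,0],"angular":[-5.1,-9.1,-58.7]},
  {"offset":[31.8,0.2,0],"angular":[-6.5,-9.9,-66]},
  {"offset":[34.9,-1,0],"angular":[-8,-10.7,-73.3]},
  {"offset":[37.9,-2.4,0],"angular":[-9.7,-11.4,-80.5]},
  {"offset":[40.8,-4,0],"angular":[-11.5,-11.9,-87.8]},
])

```text
t: 3.1
position: [0.4234, 0.1537, 0.3378]
tool_rot: [0.063, 2.88, -0.01]
ft_force: [0.4, 0.6, 0.2]
finger_gap: -0.0001
gripper_force: 0.0
```

Run:
```python
from h import *
from rig import r
s=r.sense();print(s["t"],s["position"],s["ft_force"],s["joints"].round(2))
d=r.snapshot("side");np.save("side1.npy",d,allow_pickle=True);cv2.imwrite("pics/side1.png",d["color"][:,:,::-1])
```

```text
3.1 [0.42337586 0.15373389 0.33783303] [0.35886871 0.62756613 0.15358861] [ 0.21 -0.14 -0.27  1.19 -0.07  0.25]
```

View pics/side1.png

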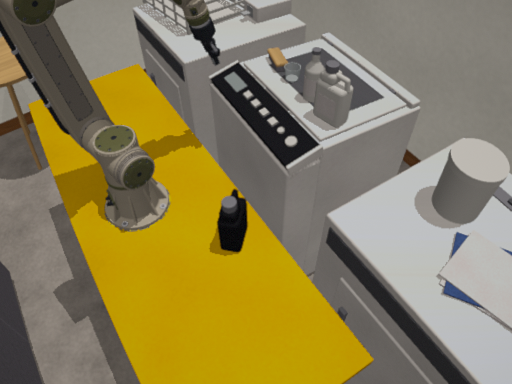

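The side view is now clear. The keys run from about (249,93) to (291,141), with the cold-wash key near (264,112) and the start key at (291,141). The jug, softener, cup and brush stand behind them.

```bash
cat > tri.py <<'E'
from h import *
a=np.load("top.npy",allow_pickle=True).item();b=np.load("side1.npy",allow_pickle=True).item()
A=np.array(sorted(blobs(a["color"],(190,125,325,165),150,30)))[:6]
m=np.zeros((384,512),np.uint8);cv2.fillPoly(m,[np.array([[243,85],[252,84],[302,140],[292,152],[283,146]])],1)
B=np.array(sorted(blobs(b["color"]*m[:,:,None],(200,60,330,170),130,12)))
if __name__=="__main__":print(B.round(1))
oa,va=ray(a,A[:,:2]);ob,vb=ray(b,B[:,:2]);P=[];
for u,v in zip(va,vb):
    t=np.linalg.lstsq(np.c_[u,-v],ob-oa,rcond=None)[0];p,q=oa+t[0]*u,ob+t[1]*v;P.append((p+q)/2)
    if __name__=="__main__":print(P[-1].round(4),"gap",np.linalg.norm(p-q).round(4))
P=np.array(P)
y=np.array([85,25,-35,-95,-150,-215])/1000
# line fit with known spacing
ym=y-y.mean();c=P.mean(0);g=ym@(P-c)/(ym@ym)
if __name__=="__main__":print("dir",g,np.linalg.norm(g),"panel c",c-y.mean()*g,"res mm",((P-c-ym[:,None]*g)*1e3).round(1).tolist())
E
python3 tri.py
```

```text
[[249.2  92.7  16.    5.    6. ]
 [256.  101.8  29.    7.    7. ]
 [263.7 111.   45.   10.    7. ]
 [272.  120.6  51.   11.    8. ]
 [280.3 129.3  31.    7.    6. ]
 [290.6 140.4  91.   12.   10. ]]
[0.5366 0.128  0.1686] gap 0.0088
[0.5326 0.0694 0.1658] gap 0.0042
[0.5292 0.0101 0.1642] gap 0.0021
[ 0.526  -0.0503  0.1642] gap 0.0003
[ 0.5235 -0.1045  0.1647] gap 0.0013
[ 0.5206 -0.1699  0.1649] gap 0.0015
dir [0.05310597 0.99353869 0.01019404] 0.9950091875546709 panel c [0.53150353 0.04421052 0.1660512 ] res mm [[0.6, -0.7, 1.6], [-0.2, 0.4, -0.5], [-0.4, 0.6, -1.5], [-0.4, -0.2, -0.9], [-0.1, 0.3, 0.2], [0.5, -0.5, 1.1]]
```

```bash
cat > goal.py <<'E'
import sys
from h import *
from rig import r
key={"k3":[.529,.0102,.166],"st":[.5203,-.1698,.166]}[sys.argv[1]]
s=r.sense();p0=s["position"];R0=R.from_rotvec(s["tool_rot"]);G=att(np.pi-.047,.26);n=-G.as_matrix()[:,2]
print(s["t"],p0.round(4),s["ft_force"].round(2))
for h in map(float,sys.argv[2:]):print(h,*[a.tolist() for a in delta(p0,R0,np.array(key)+n*(.017+h),G)])
E
python3 goal.py k3 .09 .02
```

```text
3.15 [0.4212 0.1556 0.3379] [-3.88  0.02 -0.24]
0.09 [-6.5, -14.1, 8.8] [0.2, 0.0, 0.5]
0.02 [-6.5, -14.1, 15.8] [0.2, 0.0, 0.5]
```

Request:
step_arm([
  {"offset":[-1.5,-3.5,2],"angular":[0,0,0]},
  {"offset":[-3,-7,4],"angular":[0.2,0,0.5]},
  {"offset":[-4.5,-10.5,6],"angular":[0.2,0,0.5]},
  {"offset":[-6.5,-14.1,8.8],"angular":[0.2,0,0.5]},
  {"offset":[-6.5,-14.1,11.5],"angular":[0.2,0,0.5]},
  {"offset":[-6.5,-14.1,13.5],"angular":[0.2,0,0.5]},
  {"offset":[-6.5,-14.1,14.8],"angular":[0.2,0,0.5]},
  {"offset":[-6.5,-14.1,14.8],"angular":[0.2,0,0.5]},
  {"offset":[-6.5,-14.1,14.8],"angular":[0.2,0,0.5]},
])

```text
t: 4.28
position: [0.5186, 0.0071, 0.213]
tool_rot: [0.082, 2.878, -0.014]
ft_force: [-0.4, 0.6, 0.1]
finger_gap: 0.0001
gripper_force: 0.0
```

```bash
python3 goal.py k3 .02 .005 0 -.006
python3 - <<'E'
from h import *
from rig import r
d=r.snapshot("side")
o=d["color"][60:170,200:340,::-1];t=r.snapshot("top")["color"][100:210,190:330,::-1]
cv2.imwrite("pics/hov.png",cv2.resize(np.vstack([o,t]),None,fx=2.7,fy=2.7,interpolation=cv2.INTER_CUBIC))
E
```

```text
4.275 [0.5186 0.0071 0.213 ] [-0.36  0.62  0.09]
0.02 [0.2, 0.4, 1.1] [-0.3, 0.1, -0.5]
0.005 [0.2, 0.4, 2.6] [-0.3, 0.1, -0.5]
0.0 [0.2, 0.4, 3.1] [-0.3, 0.1, -0.5]
-0.006 [0.2, 0.4, 3.7] [-0.3, 0.1, -0.5]
```

View pics/hov.png

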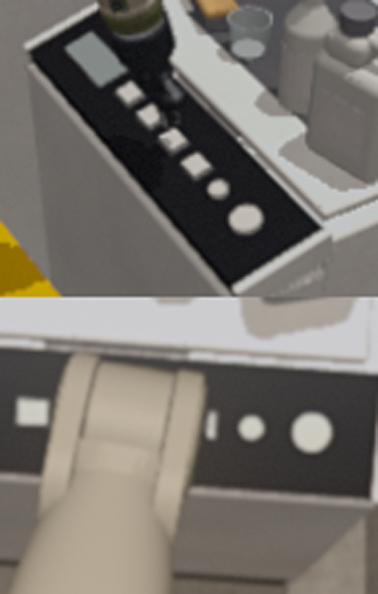

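The side crop (upper) shows the shut fingertips just above the third rectangular key, at crop (172,138). Descending in small steps while watching the force.

Request:
step_arm([
  {"offset":[0.2,0.4,1],"angular":[-0.3,0.1,-0.5]},
  {"offset":[0.2,0.4,1.8],"angular":[-0.3,0.1,-0.5]},
  {"offset":[0.2,0.4,2.2],"angular":[-0.3,0.1,-0.5]},
  {"offset":[0.2,0.4,2.4],"angular":[-0.3,0.1,-0.5]},
  {"offset":[0.2,0.4,2.4],"angular":[-0.3,0.1,-0.5]},
  {"offset":[0.2,0.4,2.4],"angular":[-0.3,0.1,-0.5]},
])

```text
t: 5.12
position: [0.523, 0.0106, 0.1887]
tool_rot: [0.069, 2.881, -0.008]
ft_force: [-0.0, -0.1, 0.7]
finger_gap: -0.0003
gripper_force: 0.0
```

Request:
step_arm([
  {"offset":[0,0,0.1],"angular":[0,0,0]},
  {"offset":[0,0,0.2],"angular":[0,0,0]},
  {"offset":[0,0,0.2],"angular":[0,0,0]},
  {"offset":[0,0,0.2],"angular":[0,0,0]},
])

```text
t: 5.62
position: [0.5234, 0.0106, 0.1865]
tool_rot: [0.069, 2.881, -0.008]
ft_force: [-0.5, -0.2, -0.2]
finger_gap: -0.0001
gripper_force: 0.0
```

Request:
step_arm([
  {"offset":[0,0,0.1],"angular":[0,0,0]},
  {"offset":[0,0,0.2],"angular":[0,0,0]},
  {"offset":[0,0,0.2],"angular":[0,0,0]},
  {"offset":[0,0,0.2],"angular":[0,0,0]},
])

```text
t: 6.12
position: [0.5238, 0.0106, 0.1846]
tool_rot: [0.069, 2.881, -0.008]
ft_force: [0.5, -0.2, -0.1]
finger_gap: -0.0001
gripper_force: 0.0
```

Request:
step_arm([
  {"offset":[0,0,0.1],"angular":[0,0,0]},
  {"offset":[0,0,0.2],"angular":[0,0,0]},
  {"offset":[0,0,0.2],"angular":[0,0,0]},
])

```text
t: 6.5
position: [0.5244, 0.0106, 0.1828]
tool_rot: [0.069, 2.881, -0.008]
ft_force: [-1.3, -0.2, 1.8]
finger_gap: -0.0002
gripper_force: 0.8
```

Request:
step_arm([
  {"offset":[0,0,0.1],"angular":[0,0,0]},
  {"offset":[0,0,0.2],"angular":[0,0,0]},
  {"offset":[0,0,0.2],"angular":[0,0,0]},
])

```text
t: 6.88
position: [0.5249, 0.0105, 0.1808]
tool_rot: [0.069, 2.881, -0.008]
ft_force: [-1.0, 0.3, 2.3]
finger_gap: -0.0003
gripper_force: 1.3
```

Request:
step_arm([
  {"offset":[0,0,0.1],"angular":[0,0,0]},
  {"offset":[0,0,0.2],"angular":[0,0,0]},
  {"offset":[0,0,0.2],"angular":[0,0,0]},
])

```text
t: 7.25
position: [0.5255, 0.0105, 0.1788]
tool_rot: [0.069, 2.881, -0.008]
ft_force: [-1.8, 0.2, 4.4]
finger_gap: 0.0003
gripper_force: 1.8
```

Request:
step_arm([
  {"offset":[0,0,0.1],"angular":[0,0,0]},
  {"offset":[0,0,0.1],"angular":[0,0,0]},
  {"offset":[0,0,0.1],"angular":[0,0,0]},
])

```text
t: 7.62
position: [0.5257, 0.0105, 0.1779]
tool_rot: [0.069, 2.881, -0.008]
ft_force: [-1.7, -0.1, 3.8]
finger_gap: 0.0004
gripper_force: 2.0
```

Request:
step_arm([
  {"offset":[0,0,0.05],"angular":[0,0,0]},
  {"offset":[0,0,0.05],"angular":[0,0,0]},
])

```text
t: 7.88
position: [0.5258, 0.0105, 0.1774]
tool_rot: [0.069, 2.881, -0.008]
ft_force: [-1.4, -0.2, 3.6]
finger_gap: 0.0001
gripper_force: 2.4
```

```bash
python3 goal.py k3 0
```

```text
7.875 [0.5258 0.0105 0.1774] [-1.39 -0.22  3.61]
0.0 [-0.0, -0.0, -0.5] [0.0, -0.0, -0.1]
```

Request:
step_arm([
  {"offset":[0,0,0.05],"angular":[0,0,0]},
  {"offset":[0,0,0.05],"angular":[0,0,0]},
])

```text
t: 8.12
position: [0.5258, 0.0105, 0.1774]
tool_rot: [0.069, 2.881, -0.008]
ft_force: [-4.0, -0.2, 7.2]
finger_gap: -0.0
gripper_force: 4.5
```

The force jumped to about 8 N with no further travel, so the key is on its stop. Releasing now.

Request:
step_arm([
  {"offset":[0,0,-0.4],"angular":[0,0,0]},
  {"offset":[0,0,-1],"angular":[0,0,0]},
  {"offset":[0,0,-2.5],"angular":[0,0,0]},
  {"offset":[0,0,-5],"angular":[0,0,0]},
  {"offset":[0,0,-5],"angular":[0,0,0]},
])

```text
t: 8.75
position: [0.5141, 0.0109, 0.2277]
tool_rot: [0.069, 2.877, -0.008]
ft_force: [-0.3, 0.1, 0.1]
finger_gap: -0.0002
gripper_force: 0.0
```

```bash
python3 goal.py st .06 .01 .003 0
```

```text
8.75 [0.5141 0.0109 0.2277] [-0.27  0.12  0.1 ]
0.06 [0.1, -18.0, -1.4] [0.0, 0.2, -0.0]
0.01 [0.2, -18.0, 3.6] [0.0, 0.2, -0.0]
0.003 [0.2, -18.0, 4.3] [0.0, 0.2, -0.0]
0.0 [0.2, -18.0, 4.6] [0.0, 0.2, -0.0]
```

Request:
step_arm([
  {"offset":[0,-3,-1],"angular":[0,0,0]},
  {"offset":[0,-6.5,-1.4],"angular":[0,0,0]},
  {"offset":[0,-10,-1.4],"angular":[0,0,0]},
  {"offset":[0,-13.5,-1.4],"angular":[0,0,0]},
  {"offset":[0.1,-16.5,-1.4],"angular":[0,0,0]},
  {"offset":[0.1,-18,-1.4],"angular":[0,0,0]},
  {"offset":[0.1,-18,0],"angular":[0,0,0]},
  {"offset":[0.2,-18,1.5],"angular":[0,0,0]},
  {"offset":[0.2,-18,2.6],"angular":[0,0,0]},
  {"offset":[0.2,-18,3],"angular":[0,0,0]},
  {"offset":[0.2,-18,3],"angular":[0,0,0]},
  {"offset":[0.2,-18,3],"angular":[0,0,0]},
])

```text
t: 10.25
position: [0.5106, -0.1689, 0.196]
tool_rot: [0.068, 2.881, -0.008]
ft_force: [-0.2, 0.0, -0.2]
finger_gap: 0.0003
gripper_force: 0.0
```

```bash
python3 goal.py st .003 0 -.006
python3 - <<'E'
from h import *
from rig import r
o=r.snapshot("side")["color"][60:180,200:360,::-1]
cv2.imwrite("pics/hov2.png",cv2.resize(o,None,fx=4,fy=4,interpolation=cv2.INTER_CUBIC))
E
```

```text
10.25 [ 0.5106 -0.1689  0.196 ] [-0.21  0.   -0.16]
0.003 [-0.2, -0.0, 1.2] [0.0, 0.0, -0.0]
0.0 [-0.2, -0.0, 1.5] [0.0, 0.0, -0.0]
-0.006 [-0.2, -0.0, 2.1] [0.0, 0.0, -0.0]
```

View pics/hov2.png

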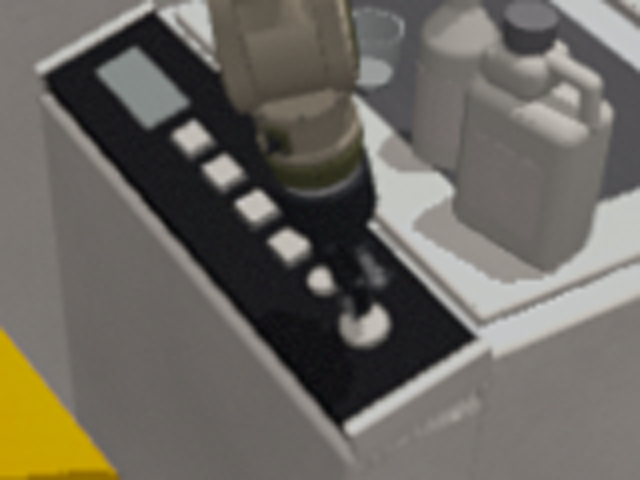

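The fingertips are just above the start key (crop (365,325)), clear of the stop key at (322,280) and of the jug. Pressing in the same way.

Request:
step_arm([
  {"offset":[-0.2,0,0.5],"angular":[0,0,0]},
  {"offset":[-0.2,0,0.8],"angular":[0,0,0]},
  {"offset":[-0.2,0,1],"angular":[0,0,0]},
  {"offset":[-0.2,0,1],"angular":[0,0,0]},
])

```text
t: 10.8
position: [0.5146, -0.1691, 0.1861]
tool_rot: [0.069, 2.882, -0.007]
ft_force: [1.2, -0.3, -0.2]
finger_gap: -0.0002
gripper_force: 0.0
```

Request:
step_arm([
  {"offset":[0,0,0.1],"angular":[0,0,0]},
  {"offset":[0,0,0.2],"angular":[0,0,0]},
  {"offset":[0,0,0.3],"angular":[0,0,0]},
  {"offset":[0,0,0.3],"angular":[0,0,0]},
])

```text
t: 11.3
position: [0.5155, -0.1692, 0.1834]
tool_rot: [0.069, 2.881, -0.008]
ft_force: [-0.1, 1.0, -0.4]
finger_gap: 0.0
gripper_force: 0.0
```

Request:
step_arm([
  {"offset":[0,0,0.1],"angular":[0,0,0]},
  {"offset":[0,0,0.2],"angular":[0,0,0]},
  {"offset":[0,0,0.3],"angular":[0,0,0]},
  {"offset":[0,0,0.3],"angular":[0,0,0]},
])

```text
t: 11.8
position: [0.5163, -0.1693, 0.1807]
tool_rot: [0.069, 2.881, -0.008]
ft_force: [-2.5, -0.1, 2.0]
finger_gap: 0.0
gripper_force: 1.3
```

Request:
step_arm([
  {"offset":[0,0,0.1],"angular":[0,0,0]},
  {"offset":[0,0,0.2],"angular":[0,0,0]},
  {"offset":[0,0,0.3],"angular":[0,0,0]},
  {"offset":[0,0,0.3],"angular":[0,0,0]},
])

```text
t: 12.3
position: [0.5171, -0.1693, 0.1778]
tool_rot: [0.069, 2.881, -0.008]
ft_force: [-1.8, 0.4, 3.9]
finger_gap: 0.0002
gripper_force: 2.0
```

Request:
step_arm([
  {"offset":[0,0,0.05],"angular":[0,0,0]},
  {"offset":[0,0,0.05],"angular":[0,0,0]},
])

```text
t: 12.55
position: [0.5173, -0.1693, 0.1773]
tool_rot: [0.069, 2.881, -0.008]
ft_force: [-1.5, 1.0, 4.8]
finger_gap: -0.0001
gripper_force: 2.3
```

Request:
step_arm([
  {"offset":[0,0,0.05],"angular":[0,0,0]},
  {"offset":[0,0,0.05],"angular":[0,0,0]},
])

```text
t: 12.8
position: [0.5173, -0.1693, 0.1773]
tool_rot: [0.069, 2.881, -0.008]
ft_force: [-3.5, 1.0, 7.5]
finger_gap: -0.0001
gripper_force: 4.3
```

On its stop. Drawing back.

Request:
step_arm([
  {"offset":[0,0,-0.4],"angular":[0,0,0]},
  {"offset":[0,0,-1],"angular":[0,0,0]},
  {"offset":[0,0,-3],"angular":[0,0,0]},
  {"offset":[0,0,-6],"angular":[0,0,0]},
  {"offset":[0,0,-10],"angular":[0,0,0]},
  {"offset":[3,0,-12],"angular":[0,0,0]},
  {"offset":[5,0,-12],"angular":[0,0,0]},
  {"offset":[5,0,-12],"angular":[0,0,0]},
  {"offset":[5,0,-12],"angular":[0,0,0]},
])

```text
t: 13.92
position: [0.4387, -0.1658, 0.2799]
tool_rot: [0.069, 2.881, -0.008]
ft_force: [-0.5, 0.9, 1.0]
finger_gap: -0.0002
gripper_force: 0.0
```

Run:
```python
from h import *
from rig import r
o=r.snapshot("side")["color"][30:180,200:400,::-1]
cv2.imwrite("pics/end.png",cv2.resize(o,None,fx=3,fy=3,interpolation=cv2.INTER_CUBIC))
```

```text
(no output)
```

View pics/end.png

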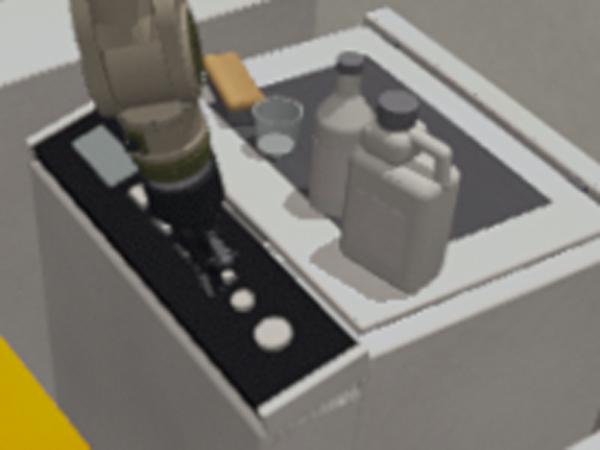

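The gripper is clear above the panel, the start key is up at crop (273,333), and the jug, bottle, cup and brush stand where they were.

```bash
python3 -c "
from rig import r
print(r.hand_in())"
```

```text
the job is handed in; nothing more can be done
None
```

I pressed the cold-wash key and then the start key down to their stops with about 8 N each, released both, drew the arm clear and handed the job in at about 14 s; the hand-in gave no verdict.

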